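# Lock a laser head into its cooling cradle with a taper key

### The arm

A 6-joint arm with a two-finger parallel gripper is mounted at the origin on the work surface. World frame = base frame: x ahead of the robot, y to its left, z up, the work surface at z = 0. Lengths are in m, angles in rad, forces in N, time in s.
With the tool pointing down it reaches from about 0.35 to 0.775 m from the base axis. Payload 5.5 kg.
Tool frame: the origin (TCP) lies at the very end of the fingers, on their centre line; the grasp point (between the pads) lies 19 mm behind it (env.grip_point_offset is the distance from the TCP to the grasp point, in m); z points along the fingers, y is the line along which they close (so a half turn about z gives the same grasp; the last joint's range is limited). The gripper opens to 85 mm and grips with 20 to 120 N. Pads are 22 mm wide; open, the fingers measure 114 mm over their backs; the gripper's body (76 mm by 85 mm) begins 54 mm behind the grasp point. The pads swing forward as they close: fully open they stand 13 mm farther back than shut.
Start: joints at [-1.476, 0.313, 0.046, 1.304, 0, 1.431], TCP at [0.134, -0.559, 0.231] pointing down, gripper open.
Joint ranges: [-2.76, 2.76], [-0.86, 1.69], [-1.03, 1.26], [-2.2, 2.34], [-1.47, 1.5], [-3.14, 3.14]. Speed limits (rad/s): [2.57, 2.57, 3.14, 3.14, 3.14, 3.14].

### API

Orientations are given as a unit quaternion [w, x, y, z].
In Python, from workcell import sensors, imaging, workorder, env gives the robot as it stands.
- The arm moves only by the shell command python3 -m handwheel 'ROWS' [FORCE]. ROWS is JSON, a list of rows, each a list of 5 numbers: the shift along the tool's x, y, z in mm, then the turn about the tool's z in rad, then the opening, from 0 (shut) to 1 (fully open). A call has 1 to 8 rows; each row is the pose to reach, as a shift and turn from the pose commanded when the call began, along the tool's axes at that moment; what a row does not reach only later rows make up. A row lasts 1/10 s, in which the tool goes at most 50 mm and 8.59 degrees, less where a joint would pass 70% of its speed; a pose out of reach is approached as far as the arm can. A call with a gripper value outside its range is refused whole. The fingers move at their own pace and stop on an object; FORCE is the grip in N (left out, the last holds). Time passes only in rows, so rows that repeat a pose let the fingers close. It gives the time, the measured TCP pose, the force, the opening and the grip force at its end, in the units of the state.
- sensors.get_state(): the state, without advancing time (a new reading comes with each control period).
- imaging.read_camera(name): name is "side" or "top" or "wrist"; returns a dict with "color" (384x512x3 uint8, blue, green, red), "z_map" (384x512 float32, m along the optical axis (not along the pixel's ray), 0 where there is no reading), "fx", "fy", "cx", "cy" (pixels), "xyz" and "rotation" of the camera in the world. Camera axes: x right, y down, z forward; pixel columns grow to the right and rows downward; lengths in m; the calibration is good to about 2 mm. A picture is of the moment at which its call begins.
- workorder.hand_in(): hands the job in; it is judged then, once.
The state is a dict: "clock": time; "joint_pos": joint angles; "qvel": joint speeds; "tau": joint torques, N m; "tcp_pos": TCP position; "orientation": TCP orientation; "wrist_force": force on the tool from outside, world axes, zero at the start; "ft_torque": the same for the moment, N m; "finger_gap": finger opening in m; "grip_force": force on a finger pad.
Only numpy, scipy, OpenCV 4.12 (cv2) and the standard library are available. Lean on these libraries where they do the work, as an engineer would, in place of code of your own. Each camera call takes 0.05 s, during which the arm holds its last target. There are 200 camera calls.

### The job

Clamp the loose laser head against the finned heat sink: stand the brass taper key, thin end down and slanted face to the steel cheek, in the slot between laser and cheek, and let go. Knock it down with the orange-footed drift until the sprung copper contact plate is pressed fully home and the key locks tight, without straining the laser housing. Put the drift back upright in its pocket and disturb nothing else.

Things in the scene. Friction and masses are not known exactly. Their poses are not given: they have to be found in the camera images.
- cradle: Fixed cooling cradle; origin: centre of its underside. Aluminium base plate, x -85 to +75 mm, y -65 to +65 mm, floor 12 mm above the table. On the -x side a finned heat sink, 78 mm high, with a sprung copper contact plate; on the +x side a steel cheek; the laser head and the wedge slot lie between them.
- plate (a joint): How far the heat sink's copper contact plate (104 mm wide) is pushed back onto its stops, in m: 0 standing out, 0.0015 fully home. Disc springs push it out, with 4 N at 0 rising to 12 N at home; behind that it is solid.
- plate_face (a point): Middle of the contact plate's face, which looks to the cradle's +x: x = -36.5 mm standing out, -38 mm fully home, y = 0, 45 mm above the table.
- cheek_top (a point): Top of the dark steel cheek (44 mm wide in y): x about 42 mm, y = 0, 76 mm above the table. Its face to the laser leans away from it (to +x) going up, by 1 in 6, and its top 10 mm flare outward as a lead-in. The cheek is bolted through slots: its real setting along x is up to 2 mm either way and is not measured, so the height at which the key locks is not known beforehand.
- slot (a point): Mouth of the wedge slot: x = 28.5 mm, y = 0 in the cradle's frame, 72 mm above the table (the laser's top). At 66 mm, below the flare, the cheek's face is at x = 34.2 mm, give or take 2. The slot is open at both y ends. The key's underside stands some 27 to 54 mm above the table when it first touches both sides, and is locked some 8 to 14 mm lower.
- laser: Loose laser head, cream metal box 56 x 110 x 60 mm (x, y, z), about 0.6 kg; origin: centre of its underside, axes as the cradle's. It starts 0.2 to 0.6 mm off the contact plate (at x about -8 mm in the cradle's frame), slides easily, and ends at x = -10 mm. Some 16 to 18 N of slow push on the key locks it; over 20 N, or over 45 N between key and laser, may strain its housing.
- key: Brass taper key, 84 mm tall, about 0.17 kg, standing thin end down in the tool block. Origin: centre of the thin end, z up. Shank 24 mm wide in y, 70 mm high; flat face at x = -5 mm (goes to the laser); slanted face (goes to the cheek) from x = +5 mm below, 1 in 6, to +16.7 mm at the top. Head: x -6 to +17.5 mm, 26 mm in y, z 70 to 84 mm; grip it across y.
- key_slant (a point): Point in the middle of the key's slanted face, at x = +10.8 mm, y = 0, z = 35 mm in the key's frame: it must face the cheek (cradle's +x).
- drift: Tapping drift, 100 mm tall, about 0.25 kg, upright in the tool block: orange nylon foot 30 mm in diameter, 25 mm high, whose flat underside is the striking face; steel shank 18 mm in diameter above it (z 25 to 100 mm). Origin: centre of the striking face, z up.
- block: Fixed blue tool block 116 x 56 x 32 mm (x, y, z), origin: centre of its underside; to the left or right of the cradle. Two pockets 25 mm deep (floor 7 mm above the table): an oblong one for the key (key's origin at x = -32 mm, key's axes as the block's) and a square one at x = +32 mm for the drift.
- pocket (a point): Centre of the mouth of the drift's square pocket in the tool block (x = +32 mm in the block's frame, 32 mm above the table); the pocket is 36 x 36 mm, 25 mm deep.
- mirror: Bystander: mirror mount on a post, 134 mm tall, foot 52 mm in diameter. Origin: centre of its underside.
- lens: Bystander: lens on a post, 142 mm tall, foot 52 mm in diameter. Origin: centre of its underside.
- tray: Bystander: grey tray of screws, 85 x 60 x 24 mm. Origin: centre of its underside.
Not all that is in view belongs to the job. There is more than one size of the cradle; the one meant has the size given above. There is more than one size of the block; the one meant has the size given above.

How it is judged:
By the outcome, as a careful person would: the job done as asked, in the order asked, and still so for the second after the job is handed in, with the robot touching nothing.
It also fails if it takes over 56 s, if anything falls off the work surface, if the arm or the gripper's body presses on something with over 40 N, if the wrist force passes 120 N, or if a joint passes its speed limit or range.

## Working session

There is one attempt and no reset: what is moved stays moved. The work goes in short steps, Python scripts to look and compute and a shell command to move; the robot and the scene stay as the last step left them, time stands still between calls to the robot, and variables do not carry over. Pictures are saved under pics/ and viewed, at most 12 in all, crops included, and the job is handed in when it is done.

```bash
mkdir -p pics; cat > h.py <<'E'
import numpy as np, cv2
from workcell import sensors, imaging, workorder, env
def cloud(c):
    z=c["z_map"]; v,u=np.mgrid[:384,:512]
    p=np.stack([(u-c["cx"])/c["fx"]*z,(v-c["cy"])/c["fy"]*z,z],-1)
    P=p@np.array(c["rotation"]).T+np.array(c["xyz"])
    P[z==0]=np.nan
    return P
E
python3 - <<'E'
from h import *
for n in ["top","side"]:
    c=imaging.read_camera(n); cv2.imwrite(f"pics/{n}0.png",c["color"]); np.savez(f"{n}0.npz",**c)
    print(n,c["fx"],c["cx"],c["cy"],c["xyz"],c["rotation"])
print(sensors.get_state())
E
```

```text
top 387.79983933226424 257.2130495469922 196.45646167239502 [0.42625043 0.0886113  1.11871324] [ 0.06469371 -0.70356911  0.70470951 -0.06472812]
side 359.7197770646068 251.75773644530307 192.18956044242836 [0.45190487 0.59410882 0.7272309 ] [ 0.04566496 -0.12403868  0.93620873 -0.32564141]
{'clock': 0.1, 'joint_pos': array([-1.47560129e+00,  3.13947085e-01,  4.50924205e-02,  1.30359634e+00,
       -2.36361644e-05,  1.43120499e+00]), 'qvel': array([ 6.79343908e-04, -1.79534247e-03,  8.32260507e-04,  1.66577522e-05,
       -9.97968974e-04,  8.37198989e-04]), 'tau': array([ 4.02188729e-03, -4.81720054e+01,  2.99246407e+01,  1.26389277e-02,
       -9.96293011e-05, -1.70967428e-05]), 'tcp_pos': array([ 0.13371013, -0.55877011,  0.23048558]), 'orientation': array([-8.27395279e-04,  9.93116988e-01,  1.17123708e-01,  6.54867144e-06]), 'wrist_force': array([-0.21991982, -0.61993753,  0.31029448]), 'ft_torque': array([-0.02418669,  0.05603936,  0.03430589]), 'grip_force': 0.0, 'finger_gap': 0.08540653777614779}
```

View pics/top0.png

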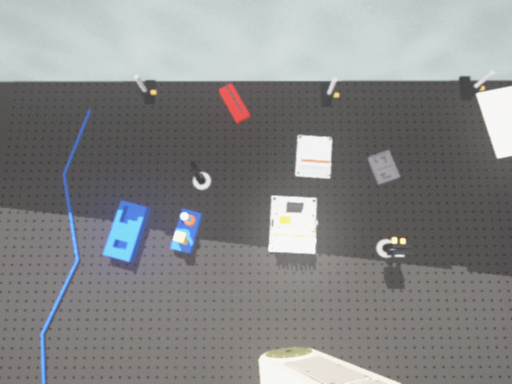

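View pics/side0.png

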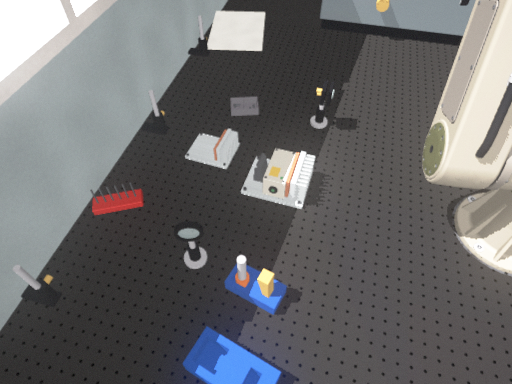

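The top view shows the cradle at (293,225), with its dark cheek on the far side at (295,207) and the copper plate at about row 236. The tool block holding the key and drift is at (186,231), with the key at (181,237) and the drift at (185,216). The bigger empty block and the smaller cradle are decoys.

```bash
cat > h.py <<'E'
import numpy as np, cv2
from scipy.spatial.transform import Rotation as R
from workcell import sensors, imaging, workorder, env
def cloud(c):
    z=c["z_map"]; v,u=np.mgrid[:384,:512]
    p=np.stack([(u-c["cx"])/c["fx"]*z,(v-c["cy"])/c["fy"]*z,z],-1)
    q=np.array(c["rotation"])
    M=q if q.shape==(3,3) else R.from_quat(q[[1,2,3,0]]).as_matrix()
    P=p@M.T+np.array(c["xyz"])
    P[z==0]=np.nan
    return P
def rect(xy):
    (c,s,a)=cv2.minAreaRect((xy*1000).astype(np.float32)); return np.round(c,1),np.round(s,1),round(a,2)
def ray(c,u,v,h):
    q=np.array(c["rotation"]); M=R.from_quat(q[[1,2,3,0]]).as_matrix()
    d=M@np.array([(u-c["cx"])/c["fx"],(v-c["cy"])/c["fy"],1]); o=np.array(c["xyz"])
    return o+d*(h-o[2])/d[2]
E
python3 - <<'E'
from h import *
c=dict(np.load("top0.npz")); P=cloud(c); b,g,r=[c["color"][...,i].astype(int) for i in range(3)]
H=cv2.cvtColor(c["color"],cv2.COLOR_BGR2HSV)
v,u=np.mgrid[:384,:512]
def box(u0,u1,v0,v1): return (u>u0)&(u<u1)&(v>v0)&(v<v1)
z=P[...,2]
print("table z",np.nanmedian(z[100:140,250:290]))
cr=box(255,330,185,262)&(z>0.006)
print("cradle all",rect(P[cr][:,:2]))
cr2=box(255,330,185,262)&(z>0.006)&(z<0.02); print("cradle base",rect(P[cr2][:,:2]))
bl=box(165,207,200,260)&(H[...,0]>100)&(H[...,0]<130)&(H[...,1]>120)&(z>0.024)&(z<.04)
print("block",rect(P[bl][:,:2]),np.nanmedian(z[bl]))
las=box(255,330,185,262)&(z>0.066)&(z<0.0745); print("laser",rect(P[las][:,:2]),las.sum())
k=box(165,207,200,260)&(z>0.08); 
n,l=cv2.connectedComponents(k.astype(np.uint8))
for i in range(1,n):
    m=l==i
    if m.sum()>5: print(i,m.sum(),P[m].mean(0),z[m].max(),rect(P[m][:,:2]),c["color"][m].mean(0))
big=cv2.resize(c["color"][180:270,160:340],None,fx=4.4,fy=4.4,interpolation=cv2.INTER_CUBIC); cv2.imwrite("pics/crop1.png",big)
E
```

```text
table z 0.0008015358062216649
cradle all (array([551.8, -15.3]), array([208.9, 199.5]), 89.88)
cradle base (array([551.8, -15.3]), array([208.9, 199.5]), 89.88)
block (array([531.1, 288. ]), array([ 56.6, 115.3]), 75.56) 0.03232669373445063
laser (array([537.9, -10.5]), array([109.9, 132.4]), 86.85) 868
1 53 [0.5610919  0.2787836  0.10394907] 0.11015980713403617 (array([561.9, 279.6]), array([16.7, 16.5]), 46.39) [236.22641509 236.0754717  238.13207547]
2 98 [0.50920763 0.29331991 0.09054152] 0.09624448202121316 (array([509.8, 293.8]), array([25.9, 24. ]), 75.82) [225.60204082 243.98979592 245.57142857]
```

View pics/crop1.png

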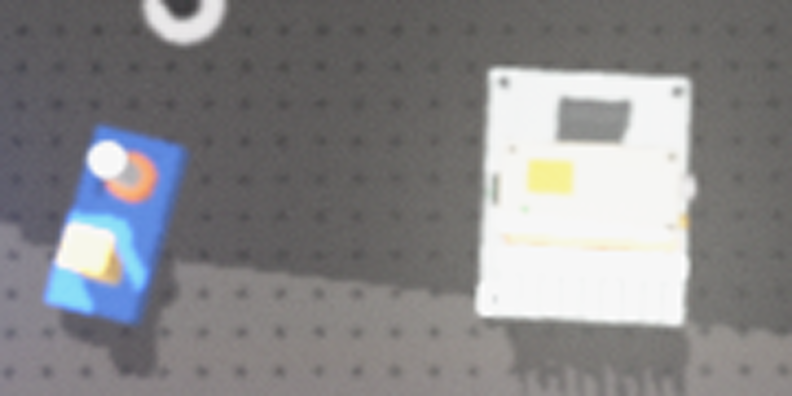

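The crop confirms the key head at about (85,250) and the drift with its orange foot at about (120,170). The cradle's base corners are at (490,68), (690,77), (478,315) and (685,325), and its dark cheek is at (595,118). I'll measure the cradle next, then move over the key.

```bash
python3 - <<'E'
from h import *
c=dict(np.load("top0.npz")); P=cloud(c); z=P[...,2]
px=[(490,68),(690,77),(478,315),(685,325)]
C=np.array([ray(c,160+(a-2)/4.4,180+(b-2)/4.4,0.012)[:2] for a,b in px]); print(C.round(4))
# front left/right edges
print("len",np.linalg.norm(C[0]-C[2]),np.linalg.norm(C[1]-C[3]),np.linalg.norm(C[0]-C[1]))
d=(C[0]+C[1]-C[2]-C[3])/2; print("head",np.degrees(np.arctan2(d[1],d[0])), "mid",C.mean(0))
m=(c["color"].min(2)>150).astype(np.uint8); n,l=cv2.connectedComponents(m); i=l[200,278]; mm=(l==i)
print(mm.sum(), rect(P[mm&(z>.006)&(z<.018)][:,:2]))
mm2=mm&(z>.069)&(z<.075); print("laser",rect(P[mm2][:,:2]))
for h in ["dark"]:
    m=(c["color"].max(2)<110)&(z>.06); m[:,:280]=0;m[:,310:]=0;m[:195]=0;m[220:]=0; print(m.sum(),rect(P[m][:,:2]),np.nanmean(P[m],0))
s=sensors.get_state(); M=R.from_quat(s["orientation"][[1,2,3,0]]).as_matrix(); print(M.round(3))
E
```

```text
[[ 0.6356  0.0486]
 [ 0.6294 -0.0832]
 [ 0.4741  0.0576]
 [ 0.4675 -0.0753]]
len 0.16183621972684287 0.1621051506337226 0.13198906618367992
head -3.005969425658908 mid [ 0.5516348 -0.0130693]
2592 (array([552.6, -12.6]), array([133.1, 162.9]), 87.0)
laser (array([537.1, -11.8]), array([110. , 135.1]), 89.33)
0 (array([0., 0.]), array([0., 0.]), 0.0) [nan nan nan]
[[ 0.973  0.233 -0.   ]
 [ 0.233 -0.973  0.002]
 [ 0.    -0.002 -1.   ]]<stdin>:12: RuntimeWarning: Mean of empty slice
```

```bash
cat >> h.py <<'E'
def go(x,y,z,hd):
    "mm, deg world -> tool shifts, turn"
    s=sensors.get_state(); M=R.from_quat(s["orientation"][[1,2,3,0]]).as_matrix()
    t=M.T@(np.array([x,y,z])-s["tcp_pos"]*1000); h=np.degrees(np.arctan2(M[1,0],M[0,0]))
    print("shift",t.round(1),"turn",round(-np.radians((hd-h+180)%360-180),3),"| tcp",(s["tcp_pos"]*1000).round(1),"head",h.round(2),"t",round(s["clock"],2),"F",s["wrist_force"].round(1),"gap",round(s["finger_gap"]*1000,1),"j6",s["joint_pos"][5].round(2))
E
python3 -m handwheel '[[380,-227,0,-1.2,1],[380,-227,0,-1.2,1],[380,-227,0,-1.2,1],[380,-227,0,-1.2,1],[380,-227,0,-1.2,1],[380,-227,0,-1.2,1],[380,-227,0,-1.2,1],[380,-227,0,-1.2,1]]'; python3 -c "
from h import *
go(480,100,230,165.6);go(506,294,230,165.6)"
```

```text
clock: 0.9
tcp_pos: [0.421, -0.2781, 0.2311]
orientation: [-0.0, 0.752, 0.66, -0.0]
wrist_force: [0.7, -0.6, 0.7]
finger_gap: 0.0855
grip_force: 0.0
shift [382.5   9.5   1.1] turn -1.449 | tcp [ 421.  -278.1  231.1] head 82.55 t 0.9 F [ 0.7 -0.6  0.7] gap 85.5 j6 0.96
shift [578.3  10.1   1.1] turn -1.449 | tcp [ 421.  -278.1  231.1] head 82.55 t 0.9 F [ 0.7 -0.6  0.7] gap 85.5 j6 0.96
```

```bash
python3 -m handwheel '[[382,10,0,-1.2,1],[382,10,0,-1.2,1],[382,10,0,-1.2,1],[382,10,0,-1.2,1],[382,10,0,-1.2,1],[382,10,0,-1.2,1],[382,10,0,-1.2,1],[382,10,0,-1.2,1]]'; python3 -c "
from h import *
go(506,294,230,165.6)"
```

```text
clock: 1.7
tcp_pos: [0.4814, 0.1003, 0.231]
orientation: [-0.0, 0.247, 0.969, 0.0]
wrist_force: [0.5, -0.1, 0.7]
finger_gap: 0.0856
grip_force: 0.0
shift [ 70.9 181.9   1.1] turn -0.247 | tcp [481.4 100.3 231. ] head 151.46 t 1.7 F [ 0.5 -0.1  0.7] gap 85.6 j6 0.54
```

```bash
python3 -m handwheel '[[71,182,0,-0.247,1],[71,182,0,-0.247,1],[71,182,0,-0.247,1],[71,182,0,-0.247,1],[71,182,0,-0.247,1],[71,182,0,-0.247,1]]' >/dev/null; python3 - <<'E'
from h import *
c=imaging.read_camera("wrist"); cv2.imwrite("pics/w1.png",c["color"]); np.savez("w1.npz",**c)
print(c["xyz"],c["rotation"]); P=cloud(c); z=P[...,2]
k=z>.07
n,l=cv2.connectedComponents(k.astype(np.uint8))
for i in range(1,n):
    m=l==i
    if m.sum()>50:
        q=P[m]; t=np.nanpercentile(q[:,2],90); q=q[abs(q[:,2]-t)<.004]; print(m.sum(),t,rect(q[:,:2]),np.argwhere(m).mean(0).round())
H=cv2.cvtColor(c["color"],cv2.COLOR_BGR2HSV)
bl=(H[...,0]>100)&(H[...,0]<130)&(H[...,1]>120)&(z>.027)&(z<.037); print(rect(P[bl][:,:2]))
go(506,294,180,165.6)
E
```

```text
[0.42962176 0.31210064 0.37275857] [0.12535461 0.78185047 0.60317866 0.09576829]
912 0.09137848601937527 (array([508.1, 296.5]), array([26.1, 23.5]), 75.21) [171. 261.]
1968 0.07359779840484286 (array([541. ,  38.7]), array([43.1, 96.8]), 62.25) [266.  15.]
613 0.1072444976664135 (array([560.2, 282.5]), array([16.6, 18.2]), 75.0) [231. 260.]
30840 0.3105777090544575 (array([494.8, 294.8]), array([126.8,  11.8]), 75.39) [340. 254.]
(array([518.3, 370.4]), array([234.7, 155.3]), 86.91)
shift [ 2.1  2.9 50.5] turn -0.008 | tcp [507.4 290.7 230.5] head 165.16 t 2.35 F [-0.1 -1.2  0.3] gap 85.0 j6 0.64
```

View pics/w1.png

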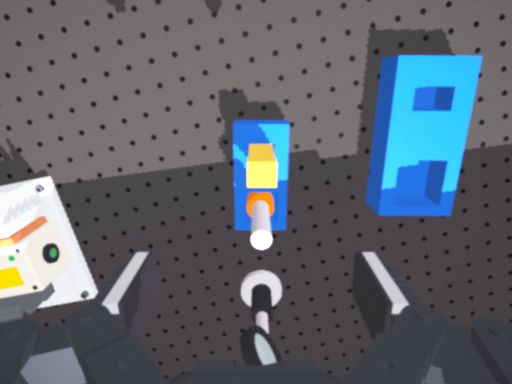

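The wrist view shows the key head at (261,171) and the drift at (260,231), with the lens behind them. Both sit near the predicted places, so I'll descend and grasp the key.

```bash
python3 -c "
from h import *
go(508.2,296,100,165.3)"
```

```text
shift [  0.4   5.5 130.5] turn -0.002 | tcp [507.4 290.7 230.5] head 165.16 t 2.35 F [-0.1 -1.2  0.3] gap 85.0 j6 0.64
```

```bash
python3 -m handwheel '[[0,0,100,0,1],[0,0,100,0,1],[0,0,100,0,1]]' >/dev/null; python3 -c "
from h import *
go(508.2,296,68,165.3)"
```

```text
shift [-3.9 10.8 56.3] turn -0.006 | tcp [502.4 286.9 124.5] head 164.98 t 2.65 F [-1.7  0.7 -0.7] gap 85.6 j6 0.64
```

```bash
python3 -m handwheel '[[0,0,0,0,1],[0,0,0,0,1]]' >/dev/null; python3 -c "
from h import *
go(508.2,296,68,165.3)
print(sensors.get_state()['orientation'])"
```

```text
shift [ 3.4  4.4 66.4] turn -0.004 | tcp [510.1 290.8 134.5] head 165.04 t 2.85 F [-0.2  0.3 -0. ] gap 85.3 j6 0.64
[0.00205656 0.13014    0.99149293 0.00105715]
```

```bash
python3 -m handwheel '[[0,0,15,0,1],[0,0,30,0,1],[0,0,30,0,1],[0,0,30,0,1],[0,0,30,0,1]]' >/dev/null; python3 -c "
from h import *
go(508.2,296,68,165.3)
print(sensors.get_state()['orientation'])"
```

```text
shift [ 2.4  4.2 35.4] turn -0.003 | tcp [509.4 291.3 103.4] head 165.11 t 3.35 F [ 0.1  0.6 -0.1] gap 85.4 j6 0.64
[1.50679934e-03 1.29574035e-01 9.91568294e-01 7.85271334e-04]
```

```bash
python3 -m handwheel '[[2,4,15,0,1],[2,4,30,0,1],[2,4,35,0,1],[2,4,35,0,1],[2,4,35,0,1]]' >/dev/null; python3 -c "
from h import *
go(508.2,296,68,165.3)"
```

```text
shift [-0.4  0.7 -0.8] turn -0.003 | tcp [507.7 295.4  67.2] head 165.11 t 3.85 F [ 0.1 -0.2 -1. ] gap 85.2 j6 0.65
```

```bash
python3 -m handwheel '[[0,0,0,0,0.3],[0,0,0,0,0.25],[0,0,0,0,0.2],[0,0,0,0,0.15],[0,0,0,0,0.15],[0,0,0,0,0.15],[0,0,0,0,0.15],[0,0,0,0,0.15]]' 40; python3 -c "
from h import *
go(508.2,296,68,165.3)"
```

```text
clock: 4.65
tcp_pos: [0.5073, 0.2952, 0.0665]
orientation: [0.0, 0.13, 0.992, 0.0]
wrist_force: [0.4, -0.3, 2.8]
finger_gap: 0.0251
grip_force: 42.4
shift [-0.7  1.  -1.5] turn -0.003 | tcp [507.3 295.2  66.5] head 165.11 t 4.65 F [ 0.4 -0.3  2.8] gap 25.1 j6 0.65
```

```bash
python3 -m handwheel '[[0,0,-5,0,0.15],[0,0,-20,0,0.15],[0,0,-45,0,0.15],[0,0,-75,0,0.15],[0,0,-105,0,0.15],[0,0,-125,0,0.15],[0,0,-130,0,0.15],[0,0,-130,0,0.15]]'; python3 -m handwheel '[[0,0,0,0,0.15],[0,0,0,0,0.15]]' >/dev/null;  python3 - <<'E'
from h import *
c=imaging.read_camera("wrist"); cv2.imwrite("pics/w2.png",c["color"]); np.savez("w2.npz",**c)
P=cloud(c); s=sensors.get_state(); M=R.from_quat(s["orientation"][[1,2,3,0]]).as_matrix()
T=(P-s["tcp_pos"])@M*1000
H=cv2.cvtColor(c["color"],cv2.COLOR_BGR2HSV)
m=(abs(T[...,0])<40)&(abs(T[...,1])<16)&(T[...,2]>-35)&(T[...,2]<80)&(H[...,0]>14)&(H[...,0]<35)&(H[...,1]>90)
q=T[m]; print(m.sum()); 
for lo in range(-35,80,8):
    g=q[(q[:,2]>=lo)&(q[:,2]<lo+8)]
    if len(g)>8: print(lo,len(g),np.percentile(g,[3,50,97],axis=0).round(1).tolist())
go(583,-14.5,185,177)
E
```

```text
clock: 5.45
tcp_pos: [0.5073, 0.2953, 0.1964]
orientation: [0.0, 0.13, 0.992, 0.0]
wrist_force: [0.2, -0.2, -1.8]
finger_gap: 0.0251
grip_force: 41.9
6652
-35 46 [[-7.6, -4.2, -31.4], [3.2, 12.1, -28.2], [11.5, 12.2, -27.1]]
-27 3462 [[-11.1, -12.6, -25.2], [1.7, -0.3, -23.9], [11.3, 11.7, -20.3]]
-19 590 [[10.7, -12.6, -18.7], [11.3, -0.7, -15.4], [11.9, 12.0, -11.6]]
-11 415 [[10.1, -11.4, -10.2], [10.7, 0.6, -6.6], [11.3, 11.6, -3.2]]
-3 425 [[10.4, -11.3, -2.7], [11.0, -0.3, 0.7], [11.6, 11.2, 4.8]]
5 366 [[10.9, -10.7, 5.2], [11.4, 0.2, 9.0], [12.1, 11.3, 12.8]]
13 312 [[11.2, -10.5, 13.2], [11.8, 0.7, 17.1], [12.4, 11.3, 20.7]]
21 277 [[11.6, -10.4, 21.3], [12.2, 0.8, 24.9], [12.8, 11.6, 28.7]]
29 248 [[12.0, -9.8, 29.2], [12.6, 0.8, 32.9], [13.1, 11.8, 36.8]]
37 216 [[12.5, -10.0, 37.2], [13.0, 0.9, 41.1], [13.4, 11.8, 44.7]]
45 197 [[12.9, -9.8, 45.2], [13.3, 1.5, 48.9], [13.8, 12.2, 52.7]]
53 98 [[13.2, -9.7, 53.2], [13.6, 0.3, 55.1], [13.9, 11.5, 58.1]]
shift [-153.7 -279.2    9.8] turn -0.207 | tcp [506.2 294.8 194.6] head 165.11 t 5.7 F [-0.8 -0.3 -0.7] gap 25.3 j6 0.65
```

View pics/w2.png

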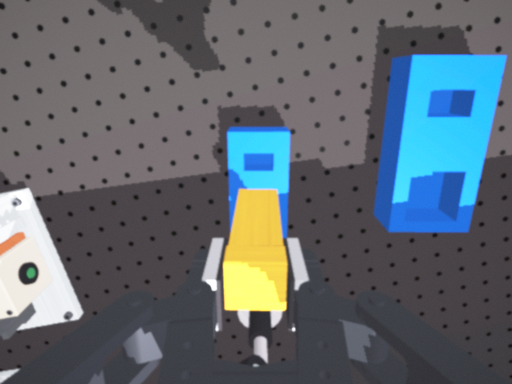

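The key is held, with its flat face towards the camera and its head at about (255,285). The flat face seems to lean about 2.9°, so I'll check whether that is real.

```bash
python3 - <<'E'
from h import *
def fit(Q,a,b,o):
    A=np.c_[Q[:,a],Q[:,b],np.ones(len(Q))]; k=np.linalg.lstsq(A,Q[:,o],rcond=None)[0]
    e=Q[:,o]-A@k; g=abs(e)<2*e.std(); return np.linalg.lstsq(A[g],Q[g,o],rcond=None)[0]
w=dict(np.load("w2.npz")); P=cloud(w).reshape(-1,3); t=P[(abs(P[:,2])<.015)]; print("wrist table plane",fit(t,0,1,2))
c=imaging.read_camera("side"); np.savez("s2.npz",**c); P=cloud(c); s=sensors.get_state(); M=R.from_quat(s["orientation"][[1,2,3,0]]).as_matrix()
t=P.reshape(-1,3); t=t[abs(t[:,2])<.015]; print("side table",fit(t,0,1,2))
T=(P-s["tcp_pos"])@M*1000; H=cv2.cvtColor(c["color"],cv2.COLOR_BGR2HSV)
m=(abs(T[...,0])<40)&(abs(T[...,1])<25)&(T[...,2]>-35)&(T[...,2]<80)&(H[...,0]>10)&(H[...,0]<35)&(H[...,1]>70)
v,u=np.nonzero(m); print(m.sum(),u.min(),u.max(),v.min(),v.max()); q=T[m]
for lo in range(-35,80,8):
    g=q[(q[:,2]>=lo)&(q[:,2]<lo+8)]
    if len(g)>4: print(lo,len(g),np.percentile(g,[3,50,97],axis=0).round(1).tolist())
cv2.imwrite("pics/s2.png",cv2.resize(c["color"][v.min()-30:v.max()+30,u.min()-40:u.max()+40],None,fx=5,fy=5,interpolation=cv2.INTER_CUBIC))
E
```

```text
wrist table plane [-8.98532350e-05 -3.24210622e-05 -1.46808839e-04]
side table [-0.00018754  0.0001812  -0.000174  ]
272 263 278 237 273
-27 37 [[7.3, -11.5, -25.9], [10.2, -0.6, -23.5], [11.5, 9.6, -19.5]]
-19 15 [[10.9, -11.1, -17.8], [11.3, -0.7, -15.4], [11.7, 10.2, -13.1]]
-11 10 [[10.6, -10.6, -10.1], [10.8, -0.6, -6.0], [11.2, 8.6, -4.2]]
-3 19 [[9.4, -9.8, -2.0], [11.0, 2.0, 0.1], [11.4, 16.0, 4.5]]
5 21 [[6.6, -9.8, 6.0], [11.3, 4.4, 8.9], [11.9, 14.2, 12.3]]
13 31 [[-0.9, -9.6, 13.3], [11.5, 11.8, 17.6], [12.3, 14.6, 20.4]]
21 35 [[-2.3, -9.5, 21.8], [10.7, 13.4, 24.8], [12.5, 14.8, 28.9]]
29 33 [[-0.5, -3.4, 29.3], [11.2, 13.6, 33.1], [13.1, 14.8, 36.8]]
37 25 [[1.5, -6.6, 37.6], [12.1, 13.4, 41.9], [13.4, 14.8, 44.8]]
45 28 [[2.3, -3.4, 45.1], [12.1, 14.1, 49.1], [13.5, 15.5, 52.6]]
53 18 [[5.6, -6.4, 53.8], [13.3, 11.0, 56.4], [13.8, 15.2, 60.0]]
```

View pics/s2.png

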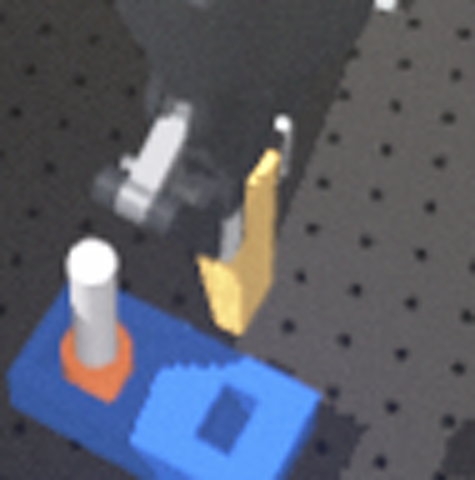

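Both cameras agree that the lean is real: about 2.7°, with the thin end towards the laser side. That's harmless for insertion, since the bottom edges are known, and I can right it in the slot. Next I carry it over.

```bash
python3 -c "
from h import *
go(592,-15.5,180,177)"
```

```text
shift [-162.5 -278.    15. ] turn -0.207 | tcp [506.4 294.9 194.8] head 165.11 t 5.75 F [-0.5  0.2 -1.5] gap 25.1 j6 0.65
```

```bash
python3 -m handwheel '[[-13,-22,0,0,0.15],[-36,-62,0,-0.05,0.15],[-60,-103,2,-0.1,0.15],[-84,-143,5,-0.15,0.15],[-108,-184,8,-0.2,0.15],[-130,-224,10,-0.207,0.15],[-150,-255,12,-0.207,0.15],[-162.5,-278,15,-0.207,0.15]]'>/dev/null; python3 -m handwheel '[[0,0,0,0,0.15],[0,0,0,0,0.15],[0,0,0,0,0.15],[0,0,0,0,0.15]]'; python3 - <<'E'
from h import *
c=imaging.read_camera("wrist"); cv2.imwrite("pics/w3.png",c["color"]); np.savez("w3.npz",**c)
go(592,-15.5,150,177)
E
```

```text
clock: 6.95
tcp_pos: [0.5924, -0.014, 0.1813]
orientation: [-0.0, 0.026, 1.0, 0.0]
wrist_force: [-0.1, -0.1, -0.9]
finger_gap: 0.0249
grip_force: 41.8
shift [ 0.4 -1.5 31.4] turn 0.001 | tcp [592.5 -14.1 181.4] head 177.07 t 7.0 F [ 0.3  0.7 -2.1] gap 25.4 j6 -0.11
```

View pics/w3.png

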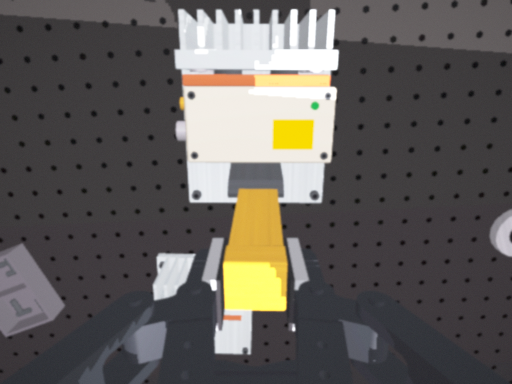

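The wrist view shows the laser's lower edge at about row 162 and the cheek at rows 163–195, columns 230–283. The key's thin end is at about (257,190). Next I measure the slot in the tool frame.

```bash
cat > meas.py <<'E'
from h import *
def meas(c,show=True):
    P=cloud(c); s=sensors.get_state(); M=R.from_quat(s["orientation"][[1,2,3,0]]).as_matrix()
    T=(P-s["tcp_pos"])@M*1000; z=P[...,2]*1000; H=cv2.cvtColor(c["color"],cv2.COLOR_BGR2HSV)
    las=(z>68)&(z<76)&(c["color"].min(2)>120)&(abs(T[...,1])<70)&(T[...,0]<90)
    # laser +x edge = min tool x, per column strip
    q=T[las]
    for y0 in range(-52,52,8):
        g=q[(q[:,1]>y0)&(q[:,1]<y0+8)]
        if len(g)>20: print("y",y0,"lo",np.percentile(g[:,0],1).round(1),end="; ")
    print("laser z",np.median(z[las]).round(1),"y",np.percentile(q[:,1],[.5,99.5]).round(1))
    ch=(z>15)&(z<85)&(c["color"].max(2)<120)&(abs(T[...,1])<26)&(T[...,0]>-40)&(T[...,0]<25)&(T[...,2]>T[...,2].min())
    g=T[ch&(abs(T[...,1])>14)]; zz=z[ch&(abs(T[...,1])>14)]
    for lo in range(15,85,5):
        h=g[(zz>lo)&(zz<=lo+5)]
        if len(h)>5: print("cheek z",lo,len(h),np.percentile(h[:,0],[3,50,97]).round(1),np.percentile(h[:,1],[2,98]).round(1))
    k=(abs(T[...,0])<25)&(abs(T[...,1])<16)&(T[...,2]>-35)&(T[...,2]<62)&(H[...,0]>14)&(H[...,0]<35)&(H[...,1]>90)
    q=T[k]
    for lo in (-25,-15,0,20,40,50): 
        g=q[(q[:,2]>=lo)&(q[:,2]<lo+8)]
        if len(g)>8: print("key",lo,np.percentile(g,[3,50,97],axis=0).round(1).tolist())
E
python3 -c "
from meas import *
meas(dict(np.load('w3.npz')))"
```

```text
y -52 lo 19.1; y -44 lo 19.2; y -36 lo 19.3; y -28 lo -4.4; y -20 lo 19.2; y -12 lo 19.0; y -4 lo 18.0; y 4 lo 18.6; y 12 lo 17.9; y 20 lo -3.9; y 28 lo 18.2; y 36 lo 18.2; y 44 lo 18.4; laser z 71.8 y [-51.7  56.6]
key -25 [[-11.1, -12.5, -24.8], [2.1, -0.6, -23.8], [11.5, 11.6, -18.1]]
key -15 [[10.3, -12.1, -14.8], [11.2, 0.0, -12.1], [11.9, 12.1, -7.3]]
key 0 [[10.7, -11.2, 0.2], [11.3, 0.3, 3.8], [11.8, 11.4, 7.8]]
key 20 [[11.7, -10.7, 20.2], [12.2, 0.4, 23.8], [12.8, 11.7, 27.7]]
key 40 [[12.6, -10.0, 40.3], [13.1, 1.0, 43.8], [13.6, 12.3, 47.9]]
key 50 [[13.2, -9.9, 50.2], [13.6, 1.6, 53.8], [14.1, 12.2, 57.9]]
```

```bash
python3 -c "
from meas import *
c=dict(np.load('w3.npz'));P=cloud(c); s=sensors.get_state(); M=R.from_quat(s['orientation'][[1,2,3,0]]).as_matrix()
T=(P-s['tcp_pos'])@M*1000
for col in (231,235,279,282):
  for r in range(158,202,2): print(col,r,c['color'][r,col],T[r,col].round(1),(P[r,col,2]*1000).round(1))
"
```

```text
231 158 [229 237 242] [ 21.5 -18.4 109.6] 71.8
231 160 [225 233 239] [ 19.8 -18.5 110.2] 71.2
231 162 [176 180 185] [  8.6 -21.3 149.4] 32.0
231 164 [136 131 128] [  7.7 -21.1 145.6] 35.8
231 166 [126 122 119] [  7.2 -20.8 140.6] 40.8
231 168 [118 112 111] [  6.4 -20.5 136.8] 44.6
231 170 [107 102 101] [  5.8 -20.2 132.5] 48.9
231 172 [103  98  97] [  4.6 -20.1 130.6] 50.8
231 174 [103  98  98] [  4.1 -19.9 126.2] 55.2
231 176 [103  98  97] [  3.8 -19.6 121.4] 60.0
231 178 [104  99  97] [  3.  -19.4 118.4] 63.0
231 180 [110 103 102] [  2.3 -19.2 115.4] 66.1
231 182 [115 107 106] [  1.3 -19.1 113.3] 68.1
231 184 [115 108 107] [ 1.000e-01 -1.900e+01  1.117e+02] 69.7
231 186 [113 106 104] [ -1.4 -19.  111.4] 70.1
231 188 [113 106 104] [ -2.2 -18.8 108.5] 72.9
231 190 [115 109 107] [ -3.  -18.7 106. ] 75.4
231 192 [115 109 106] [ -4.5 -18.7 105.7] 75.7
231 194 [100  93  92] [ -6.4 -18.8 106.4] 75.0
231 196 [116 111 108] [ -8.9 -19.  108.9] 72.5
231 198 [222 218 214] [-32.6 -23.5 169.5] 12.0
231 200 [238 234 231] [-34.3 -23.5 168.5] 13.0
235 158 [229 236 241] [ 21.6 -15.3 109.4] 72.1
235 
[... 2362 characters left out ...]
 196] [ -6.3  25.7 169.9] 11.6
282 174 [188 181 176] [ -8.5  25.8 170.5] 10.9
282 176 [162 157 154] [  3.6  21.8 122.3] 59.1
282 178 [139 134 131] [  3.1  21.5 118.3] 63.2
282 180 [135 127 125] [  2.2  21.3 115.6] 65.9
282 182 [135 127 125] [  0.8  21.3 114.7] 66.7
282 184 [129 122 121] [1.000e-01 2.110e+01 1.119e+02] 69.5
282 186 [125 119 117] [ -1.   21.  110.2] 71.2
282 188 [126 118 117] [ -2.   20.9 108.2] 73.2
282 190 [124 117 115] [ -3.5  20.9 107.8] 73.7
282 192 [121 114 112] [ -4.6  20.8 106.2] 75.2
282 194 [108 101 100] [ -6.5  20.9 106.7] 74.7
282 196 [125 119 117] [ -8.7  21.1 108.4] 73.0
282 198 [224 220 218] [-33.   26.4 170.7] 10.7
282 200 [237 234 231] [-34.9  26.4 170.1] 11.3
```

The cheek face is at tool x 2.3 (at 66 mm height) and the laser edge at 18.6, a 16.3 mm gap. So first touch should come with the key's underside at about 28 mm, and lock at about 15 mm. Lowering now.

```bash
python3 -m handwheel '[[4,0,10,0,0.15],[4,0,30,0,0.15],[4,0,50,0,0.15],[4,0,62,0,0.15],[4,0,70,0,0.15],[4,0,74,0,0.15],[4,0,74,0,0.15],[4,0,74,0,0.15]]' 40;  python3 - <<'E'
from h import *; from meas import meas
meas(imaging.read_camera("wrist")); go(592,-15.5,87,177)
E
```

```text
clock: 7.8
tcp_pos: [0.589, -0.015, 0.1078]
orientation: [0.0, 0.026, 1.0, -0.0]
wrist_force: [1.1, 0.3, -1.7]
finger_gap: 0.025
grip_force: 41.8
y -52 lo 16.2; y -44 lo 16.1; y -36 lo 16.1; y -28 lo -2.2; y -20 lo 16.0; y -12 lo 16.0; y -4 lo 16.3; y 4 lo 16.4; y 12 lo 15.8; y 20 lo 9.1; y 28 lo 15.8; y 36 lo 16.2; y 44 lo 16.3; laser z 71.8 y [-50.3  57.7]
key -25 [[-11.0, -12.4, -24.8], [2.2, -0.6, -23.8], [11.6, 11.7, -18.2]]
key -15 [[10.4, -12.0, -14.9], [11.3, 0.3, -12.1], [12.0, 12.1, -7.2]]
key 0 [[10.7, -11.2, 0.4], [11.3, 0.3, 3.8], [11.9, 11.5, 7.7]]
key 20 [[11.7, -10.6, 20.2], [12.3, 0.4, 23.7], [12.8, 11.8, 27.7]]
key 40 [[-0.1, -9.9, 40.0], [13.1, 1.6, 41.2], [13.5, 14.9, 44.2]]
shift [-2.9 -0.3 21. ] turn -0.0 | tcp [589.1 -15.1 108. ] head 176.98 t 7.85 F [-0.2  0.2 -1.8] gap 25.4 j6 -0.11
```

```bash
python3 -m handwheel '[[1,0,0,0,0.15],[2,0,0,0,0.15],[3,0,2,0,0.15],[4,0,4,0,0.15],[5,0,6,0,0.15],[5.3,0,6,0,0.15],[5.3,0,6,0,0.15]]' 20;  python3 - <<'E'
from h import *; from meas import meas
meas(imaging.read_camera("wrist")); go(592,-15.5,87,177)
E
```

```text
clock: 8.55
tcp_pos: [0.5841, -0.0148, 0.1013]
orientation: [0.001, 0.026, 1.0, -0.0]
wrist_force: [5.3, -0.6, -2.5]
finger_gap: 0.0257
grip_force: 41.4
y -52 lo 11.4; y -44 lo 11.4; y -36 lo 11.5; y -28 lo 11.5; y -20 lo 11.3; y -12 lo 10.7; y -4 lo 10.8; y 4 lo 10.8; y 12 lo 11.2; y 20 lo 11.0; y 28 lo 11.0; y 36 lo 11.4; y 44 lo 11.6; laser z 71.8 y [-50.2  57.7]
key -25 [[-11.2, -12.4, -24.8], [2.1, -0.2, -23.9], [11.2, 11.7, -18.5]]
key -15 [[9.6, -12.1, -14.9], [10.7, -0.2, -12.3], [11.4, 12.1, -7.2]]
key 0 [[9.4, -11.4, 0.2], [9.9, -0.4, 3.7], [10.5, 11.1, 7.6]]
key 20 [[9.5, -11.3, 20.2], [9.9, 0.4, 23.7], [10.4, 11.2, 27.7]]
shift [-7.9 -0.3 14.3] turn -0.001 | tcp [584.1 -14.8 101.3] head 176.97 t 8.6 F [ 5.1  0.2 -3.2] gap 25.1 j6 -0.11
```

The key is now upright and flat against the laser. I'll ease off sideways and lower it to first touch.

```bash
python3 -m handwheel '[[-0.3,0,2,0,0.15],[-0.6,0,4,0,0.15],[-0.7,0,6,0,0.15],[-0.8,0,7.5,0,0.15],[-0.8,0,9,0,0.15],[-0.8,0,9,0,0.15]]';  python3 - <<'E'
from h import *; go(592,-15.5,87,177)
E
```

```text
clock: 9.2
tcp_pos: [0.5841, -0.0148, 0.0921]
orientation: [-0.0, 0.026, 1.0, -0.0]
wrist_force: [3.8, 0.1, -2.0]
finger_gap: 0.0254
grip_force: 41.6
shift [-7.9 -0.3  5.1] turn -0.001 | tcp [584.1 -14.8  92.1] head 176.97 t 9.2 F [ 3.8  0.1 -2. ] gap 25.4 j6 -0.11
```

```bash
for i in 1 2 3; do python3 -m handwheel '[[-0.3,0,0.7,0,0.15],[-0.3,0,1.4,0,0.15],[-0.3,0,1.4,0,0.15]]' | egrep 'tcp_pos|wrist'; done
```

```text
tcp_pos: [0.5841, -0.0148, 0.0911]
wrist_force: [0.9, -0.5, 3.6]
tcp_pos: [0.5839, -0.0147, 0.0896]
wrist_force: [-2.0, -0.4, 6.0]
tcp_pos: [0.5838, -0.0147, 0.0883]
wrist_force: [-2.9, 1.0, 6.7]
```

```bash
python3 -m handwheel '[[0,0,-0.5,0,0.25],[0,0,-0.5,0,0.4],[0,0,-0.5,0,0.6],[0,0,-0.5,0,0.8],[0,0,-0.5,0,0.8]]' | egrep 'wrist|gap';  python3 - <<'E'
from h import *; from meas import meas
c=imaging.read_camera("wrist"); np.savez("w4.npz",**c); cv2.imwrite("pics/w4.png",c["color"]); meas(c); go(592,-15.5,190,177)
E
```

```text
wrist_force: [-0.0, 0.2, 0.8]
finger_gap: 0.0684
y -52 lo 12.7; y -44 lo 13.1; y -36 lo 13.0; y -28 lo 12.6; y -20 lo 12.9; y -12 lo 12.2; y -4 lo 12.3; y 4 lo 12.4; y 12 lo 12.7; y 20 lo 12.7; y 28 lo 12.7; y 36 lo 12.8; y 44 lo 13.1; laser z 71.8 y [-50.2  57.6]
key -25 [[-9.8, -12.5, -24.9], [3.4, -0.6, -24.0], [12.7, 11.7, -18.2]]
key -15 [[11.2, -11.9, -14.8], [12.2, 0.2, -12.2], [12.9, 11.5, -7.3]]
key 0 [[10.9, -11.3, 0.3], [11.4, -0.2, 3.8], [11.9, 11.1, 7.6]]
shift [  -7.    -0.4 -101.7] turn -0.0 | tcp [585.  -14.8  88.3] head 176.98 t 10.65 F [ 0.3  0.3 -0.3] gap 68.7 j6 -0.11
```

View pics/w4.png

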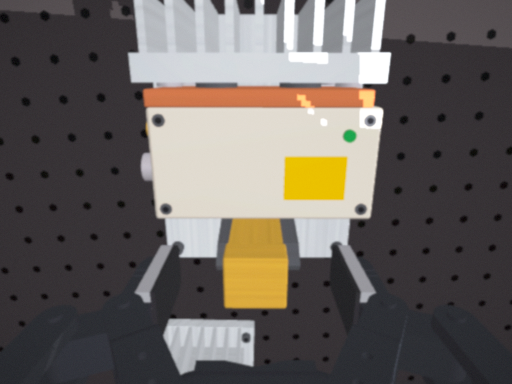

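The key stands upright and released in the slot, with its head at (256,275). Its top is at about 112 mm, so the underside is at 28 mm as predicted. Now I fetch the drift.

```bash
python3 -m handwheel '[[0,0,-15,0,0.8],[0,0,-40,0,0.8],[0,0,-70,0,1],[0,0,-100,0,1],[0,0,-112,0,1],[0,0,-112,0,1],[0,0,-112,0,1]]' | egrep 'tcp|wrist';  python3 - <<'E'
from h import *
c=dict(np.load("top0.npz")); print("lens foot",ray(c,201,180,0.005)); go(561,281,200,165.1)
E
```

```text
tcp_pos: [0.5847, -0.0147, 0.1994]
wrist_force: [0.4, 1.0, -1.5]
lens foot [0.6822386  0.25380092 0.005     ]
shift [ 39.3 294.1  -0.5] turn 0.207 | tcp [584.7 -14.7 199.4] head 176.97 t 11.35 F [ 0.4  1.  -1.5] gap 85.5 j6 -0.11
```

```bash
python3 -m handwheel '[[3,25,0,0.05,1],[9,70,0,0.1,1],[16,117,0,0.15,1],[22,164,0,0.207,1],[28,211,0,0.207,1],[34,255,0,0.207,1],[38,284,0,0.207,1],[39.3,294,0,0.207,1]]' >/dev/null; python3 -m handwheel '[[0,0,0,0,1],[0,0,30,0,1],[0,0,30,0,1],[0,0,30,0,1],[0,0,30,0,1]]' >/dev/null; python3 - <<'E'
from h import *
c=imaging.read_camera("wrist"); np.savez("w5.npz",**c)
P=cloud(c); s=sensors.get_state(); M=R.from_quat(s["orientation"][[1,2,3,0]]).as_matrix(); z=P[...,2]
T=(P-s["tcp_pos"])@M*1000
m=(z>.045)&(z<.112)&(np.hypot(T[...,0],T[...,1])<20)
for lo in range(45,112,8):
    g=T[m&(z>lo/1000)&(z<lo/1000+.008)]
    if len(g)>5: print(lo,len(g),np.percentile(g,[2,50,98],axis=0)[:,:2].round(1).tolist())
go(561,281,70,165.1)
E
```

```text
45 49 [[5.4, -6.3], [10.0, 1.1], [11.1, 9.9]]
53 58 [[4.7, -6.9], [10.2, 1.4], [11.4, 9.5]]
61 62 [[5.2, -6.7], [10.0, 1.0], [11.3, 10.0]]
69 70 [[5.4, -6.5], [10.2, 1.7], [11.3, 9.9]]
77 74 [[4.9, -6.4], [9.9, 1.6], [11.4, 9.9]]
85 79 [[4.6, -6.8], [10.0, 1.5], [11.4, 9.8]]
93 94 [[5.2, -6.6], [10.1, 1.4], [11.3, 9.7]]
101 628 [[-5.7, -6.4], [3.0, 2.0], [10.8, 9.9]]
shift [  1.5   0.4 101.7] turn -0.001 | tcp [562.2 280.1 171.7] head 165.04 t 12.7 F [-0.7  0.2  1.8] gap 85.5 j6 0.6
```

```bash
python3 -m handwheel '[[2.4,1.6,10,0,1],[2.4,1.6,35,0,1],[2.4,1.6,65,0,1],[2.4,1.6,90,0,1],[2.4,1.6,101,0,1],[2.4,1.6,101,0,1],[2.4,1.6,101,0,1],[2.4,1.6,101,0,1]]' >/dev/null; python3 -m handwheel '[[0,0,0,0,0.3],[0,0,0,0,0.2],[0,0,0,0,0.1],[0,0,0,0,0.05],[0,0,0,0,0.05],[0,0,0,0,0.05],[0,0,0,0,0.05],[0,0,0,0,0.05]]' 80
```

```text
clock: 14.3
tcp_pos: [0.5598, 0.2832, 0.0699]
orientation: [0.0, 0.13, 0.992, 0.0]
wrist_force: [-0.6, 0.4, 2.7]
finger_gap: 0.016
grip_force: 77.9
```

```bash
python3 -m handwheel '[[0,0,-5,0,0.05],[0,0,-20,0,0.05],[0,0,-45,0,0.05],[0,0,-75,0,0.05],[0,0,-105,0,0.05],[0,0,-125,0,0.05],[0,0,-130,0,0.05],[0,0,-130,0,0.05]]' >/dev/null;python3 -m handwheel '[[0,0,0,0,0.05],[0,0,0,0,0.05],[0,0,0,0,0.05]]'; python3 - <<'E'
from h import *
c=imaging.read_camera("wrist"); np.savez("w6.npz",**c)
P=cloud(c); s=sensors.get_state(); M=R.from_quat(s["orientation"][[1,2,3,0]]).as_matrix()
T=(P-s["tcp_pos"])@M*1000
m=(np.hypot(T[...,0],T[...,1])<25)&(T[...,2]>-45)&(T[...,2]<70)
for lo in range(-45,70,8):
    g=T[m&(T[...,2]>lo)&(T[...,2]<lo+8)]
    if len(g)>5: print(lo,len(g),np.percentile(g,[2,50,98],axis=0).round(1).tolist())
go(583.5,-15.3,200,177)
E
```

```text
clock: 15.4
tcp_pos: [0.5588, 0.2828, 0.198]
orientation: [-0.001, 0.13, 0.992, -0.001]
wrist_force: [-0.1, -0.6, -2.5]
finger_gap: 0.0163
grip_force: 78.1
-45 1302 [[-8.0, -20.6, -44.9], [7.5, 0.4, -39.7], [14.0, 22.9, -37.0]]
-37 2622 [[-9.4, -15.1, -36.9], [4.3, -0.7, -36.1], [11.7, 14.0, -29.4]]
-29 1167 [[3.3, -21.3, -28.8], [7.5, -0.3, -25.2], [11.8, 20.4, -21.2]]
-21 1015 [[3.2, -21.4, -20.8], [7.4, -0.8, -17.2], [11.8, 20.2, -13.1]]
-13 809 [[3.2, -20.8, -12.8], [7.5, -0.3, -9.3], [11.9, 19.6, -5.2]]
-5 366 [[3.1, -13.9, -4.9], [7.1, -0.8, -2.0], [11.5, 12.8, 2.7]]
3 245 [[2.6, -8.5, 3.2], [6.7, -0.3, 6.8], [8.1, 7.4, 10.8]]
11 222 [[1.6, -8.8, 11.2], [6.8, -0.6, 14.8], [8.0, 7.6, 18.8]]
19 189 [[1.3, -8.9, 19.1], [6.5, -0.3, 22.8], [7.9, 7.8, 26.8]]
27 169 [[1.4, -8.7, 27.1], [6.7, -0.3, 30.6], [8.1, 7.5, 34.6]]
35 970 [[-7.5, -14.3, 36.0], [6.3, -0.6, 38.5], [13.3, 13.1, 42.3]]
43 204 [[3.1, -14.4, 43.1], [11.8, -0.3, 47.0], [13.8, 13.1, 50.8]]
51 188 [[3.0, -14.3, 51.1], [11.9, -0.3, 54.9], [13.8, 13.0, 58.9]]
59 68 [[3.4, -14.1, 59.2], [12.1, -0.0, 60.8], [13.6, 12.9, 63.1]]
shift [-100.3 -281.8   -1.5] turn -0.207 | tcp [558.9 282.8 198.4] head 165.11 t 15.45 F [-0.5  1.  -2. ] gap 16.1 j6 0.6
```

```bash
python3 -m handwheel '[[-9,-24,0,0,0.05],[-24,-66,0,-0.05,0.05],[-40,-111,0,-0.1,0.05],[-56,-157,0,-0.15,0.05],[-72,-203,0,-0.2,0.05],[-87,-244,0,-0.207,0.05],[-97,-272,0,-0.207,0.05],[-101,-281,0,-0.207,0.05]]'>/dev/null; python3 -m handwheel '[[0,0,0,0,0.05],[0,0,5,0,0.05],[0,0,12,0,0.05],[0,0,14,0,0.05],[0,0,14,0,0.05],[0,0,14,0,0.05],[0,0,14,0,0.05]]'; python3 - <<'E'
from h import *; from meas import meas
c=imaging.read_camera("wrist"); np.savez("w7.npz",**c); cv2.imwrite("pics/w7.png",c["color"])
P=cloud(c); s=sensors.get_state(); M=R.from_quat(s["orientation"][[1,2,3,0]]).as_matrix()
T=(P-s["tcp_pos"])@M*1000; z=P[...,2]*1000
H=cv2.cvtColor(c["color"],cv2.COLOR_BGR2HSV)
k=(abs(T[...,0])<30)&(abs(T[...,1])<18)&(z>90)&(z<116)&(H[...,1]>90)&(H[...,0]>8)&(H[...,0]<35)
print(k.sum()); q=T[k]; zz=z[k]
for lo in range(90,118,4):
    g=q[(zz>lo)&(zz<=lo+4)]
    if len(g)>5: print(lo,len(g),np.percentile(g,[2,50,98],axis=0).round(1).tolist())
meas(c)
go(582.5,-14.6,175.3,177)
E
```

```text
clock: 16.95
tcp_pos: [0.5851, -0.0141, 0.1858]
orientation: [0.0, 0.026, 1.0, -0.0]
wrist_force: [-0.6, 0.0, -3.2]
finger_gap: 0.0159
grip_force: 78.4
541
90 51 [[11.2, -12.3, 91.8], [11.5, -1.5, 94.0], [11.9, 10.1, 95.5]]
94 15 [[11.6, -10.4, 90.5], [11.8, 1.4, 91.3], [12.0, 10.5, 91.7]]
98 41 [[12.2, -12.1, 84.0], [12.6, -0.0, 85.7], [13.0, 11.4, 87.1]]
102 66 [[12.2, -13.0, 80.1], [12.6, -1.4, 82.2], [13.0, 10.9, 83.7]]
106 72 [[12.2, -12.9, 75.9], [12.6, -0.7, 77.7], [13.0, 11.3, 79.7]]
110 295 [[4.9, -13.5, 72.3], [10.5, -2.0, 73.6], [12.8, 11.4, 75.4]]
y -52 lo 12.9; y -44 lo 12.4; y -36 lo 12.2; y -28 lo -11.4; y -20 lo 12.3; y -12 lo 12.5; y -4 lo 12.4; y 4 lo 12.6; y 12 lo 12.3; y 20 lo -9.6; y 28 lo 12.4; y 36 lo 12.4; y 44 lo 12.5; laser z 71.8 y [-51.1  57.1]
key 40 [[4.7, -11.6, 40.1], [12.3, 2.3, 43.8], [13.6, 13.1, 47.8]]
key 50 [[5.8, -10.5, 50.2], [12.3, 1.8, 53.6], [13.7, 12.4, 57.7]]
shift [ 2.6 -0.5 10.5] turn 0.0 | tcp [585.1 -14.2 185.8] head 177.0 t 17.0 F [-0.1 -0.1 -2.5] gap 16.4 j6 -0.11
```

View pics/w7.png

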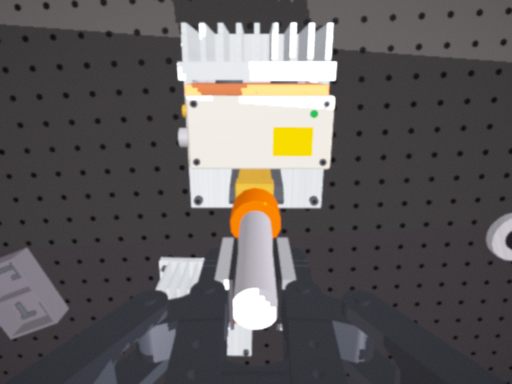

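The drift's orange foot at (255,215) is upright and above the key head at (255,180). The head centre is 2 mm further along +x in the tool frame, so I'll correct that and come down to contact.

```bash
python3 -m handwheel '[[1,0,2,0,0.05],[2,0,5,0,0.05],[2,0,8,0,0.05],[2,0,9,0,0.05],[2,0,9,0,0.05],[2,0,9,0,0.05]]' 80| egrep 'tcp|wrist'; for i in 1 2 3; do python3 -m handwheel '[[0,0,0.3,0,0.05],[0,0,0.6,0,0.05],[0,0,0.6,0,0.05]]' | egrep 'tcp_pos|wrist'; done
```

```text
tcp_pos: [0.5829, -0.0144, 0.1766]
wrist_force: [0.2, 0.0, -2.9]
tcp_pos: [0.583, -0.0144, 0.176]
wrist_force: [0.1, -0.3, -2.2]
tcp_pos: [0.583, -0.0144, 0.1757]
wrist_force: [-1.3, -0.3, -0.5]
tcp_pos: [0.5831, -0.0143, 0.1754]
wrist_force: [-1.2, 0.3, 4.2]
```

```bash
for i in 1 2 3 4 5 6; do python3 -m handwheel '[[0,0,0.3,0,0.05],[0,0,0.6,0,0.05],[0,0,0.6,0,0.05]]' | egrep 'tcp_pos|wrist|clock' | tr '\n' ' '; echo; done
```

```text
clock: 18.8 tcp_pos: [0.5831, -0.0143, 0.1746] wrist_force: [-0.6, 1.3, 4.9] 
clock: 19.1 tcp_pos: [0.583, -0.0143, 0.174] wrist_force: [-1.7, 1.2, 4.9] 
clock: 19.4 tcp_pos: [0.5829, -0.0144, 0.1735] wrist_force: [-2.2, 1.3, 6.3] 
clock: 19.7 tcp_pos: [0.5829, -0.0144, 0.173] wrist_force: [-2.1, 1.0, 6.6] 
clock: 20.0 tcp_pos: [0.5828, -0.0144, 0.1725] wrist_force: [-3.2, 1.3, 7.5] 
clock: 20.3 tcp_pos: [0.5828, -0.0145, 0.172] wrist_force: [-2.9, 0.3, 7.4]
```

```bash
for i in 1 2 3 4 5 6; do python3 -m handwheel '[[0.07,0,0.4,0,0.05],[0.15,0,0.8,0,0.05],[0.15,0,0.8,0,0.05]]' | egrep 'tcp_pos|wrist|clock' | tr '\n' ' '; echo; done
```

```text
clock: 20.6 tcp_pos: [0.5827, -0.0145, 0.1713] wrist_force: [-3.7, 1.0, 8.7] 
clock: 20.9 tcp_pos: [0.5826, -0.0145, 0.1706] wrist_force: [-2.6, -0.2, 8.8] 
clock: 21.2 tcp_pos: [0.5826, -0.0145, 0.1703] wrist_force: [-4.6, 1.3, 11.8] 
clock: 21.5 tcp_pos: [0.5826, -0.0145, 0.1701] wrist_force: [-4.4, 1.1, 14.3] 
clock: 21.8 tcp_pos: [0.5827, -0.0145, 0.17] wrist_force: [-5.8, 1.2, 17.0] 
clock: 22.1 tcp_pos: [0.5827, -0.0145, 0.1698] wrist_force: [-5.9, 0.1, 19.6]
```

Resistance went stiff at 170 mm. I'll stop pushing, back off, and check whether the plate is home.

```bash
python3 -m handwheel '[[0,0,-3,0,0.05],[0,0,-9,0,0.05],[-2,0,-14,0,0.05],[-2,0,-15,0,0.05],[-2,0,-15,0,0.05]]' | egrep 'tcp|wrist|clock'; python3 - <<'E'
from h import *
c=imaging.read_camera("wrist"); np.savez("w8.npz",**c)
s=sensors.get_state(); M0=R.from_quat(s["orientation"][[1,2,3,0]]).as_matrix()
def an(c,name):
    P=cloud(c)*1000; z=P[...,2]
    # cradle frame
    a=np.radians(-3.0); d=P[...,:2]-np.array([556.9,-13.1]); X=d[...,0]*np.cos(a)+d[...,1]*np.sin(a); Y=-d[...,0]*np.sin(a)+d[...,1]*np.cos(a)
    bright=c["color"].min(2)
    H=cv2.cvtColor(c["color"],cv2.COLOR_BGR2HSV)
    las=(z>69)&(z<75)&(X>-20)&(X<30)&(bright>120)
    L=[np.percentile(X[las&(Y>y)&(Y<y+6)],99) for y in (-50,-42,-34,28,36,44) if (las&(Y>y)&(Y<y+6)).sum()>20]
    ch=(z>45)&(z<66)&(X>22)&(X<42)&(abs(Y)<20)&(abs(Y)>13.5)&(c["color"].max(2)<125)
    f=X[ch]+(66-z[ch])/6
    fin=(z>76.5)&(z<81)&(X<-35)
    cop=(H[...,1]>110)&(H[...,0]<14)&(X>-50)&(X<-30)&(z>60); 
    kh=(z>85)&(z<111)&(X>5)&(X<50)&(abs(Y)<14)&(H[...,1]>90)&(H[...,0]>15)
    print(name,"laser edge",np.round(np.median(L),2),"cheek@66",np.median(f).round(2),ch.sum(),"copper X",np.percentile(X[cop],[5,50,95]).round(2),cop.sum(),"fin +x edge",np.percentile(X[fin],99).round(2),"khead",np.percentile(X[kh],[5,50]).round(1) if kh.sum() else 0)
for n in ("w3","w7","w8"): an(dict(np.load(n+".npz")),n)
P=cloud(c); T=(P-s["tcp_pos"])@M0*1000; z=P[...,2]*1000
H=cv2.cvtColor(c["color"],cv2.COLOR_BGR2HSV)
k=(abs(T[...,0])<30)&(abs(T[...,1])<18)&(z>80)&(z<116)&(H[...,1]>90)&(H[...,0]>8)&(H[...,0]<35)&(T[...,2]>66)
print("ktop",np.percentile(z[k],[80,90,97]).round(1))
E
```

```text
clock: 22.6
tcp_pos: [0.5842, -0.0145, 0.1811]
wrist_force: [-0.7, -0.4, -2.7]
w3 laser edge 16.99 cheek@66 32.9 182 copper X [-46.4  -42.42 -39.03] 841 fin +x edge -50.24 khead 0
w7 laser edge 16.04 cheek@66 32.9 107 copper X [-46.98 -44.83 -40.02] 602 fin +x edge -50.36 khead [15.4 15.9]
w8 laser edge 14.62 cheek@66 32.93 106 copper X [-47.97 -45.26 -41.2 ] 664 fin +x edge -50.7 khead [14.5 15.6]
ktop [106.9 107.2 107.7]
```

The laser edge has moved about 2 mm to its end position and the cheek hasn't moved. The force showed a sharp knee, so the plate is home and the key is locked, with its top at 107 mm. Now I return the drift.

```bash
python3 -m handwheel '[[0,0,-10,0,0.05],[0,0,-18,0,0.05],[0,0,-18,0,0.05],[0,0,-18,0,0.05]]' | egrep 'tcp'; python3 -c "
from h import *
go(559.8,283.2,199,165.1)"
```

```text
tcp_pos: [0.5844, -0.0145, 0.2]
shift [ 40.3 296.    0.9] turn 0.207 | tcp [584.4 -14.5 200. ] head 176.98 t 23.05 F [-0.4  0.3 -3.4] gap 16.3 j6 -0.11
```

```bash
python3 -m handwheel '[[3,25,0,0.05,0.05],[9,70,0,0.1,0.05],[16,117,0,0.15,0.05],[22,164,0,0.207,0.05],[28,211,0,0.207,0.05],[35,256,0,0.207,0.05],[39,286,0,0.207,0.05],[40.3,296,0,0.207,0.05]]' >/dev/null; python3 -m handwheel '[[0,0,0,0,0.05],[0,0,0,0,0.05],[0,0,20,0,0.05],[0,0,50,0,0.05],[0,0,70,0,0.05],[0,0,70,0,0.05],[0,0,70,0,0.05],[0,0,70,0,0.05]]' >/dev/null; python3 - <<'E'
from h import *
c=imaging.read_camera("wrist"); cv2.imwrite("pics/w9.png",c["color"])
go(559.8,283.2,71,165.1)
E
```

```text
shift [ 1.  -0.2 60.2] turn -0.001 | tcp [560.7 283.  131.2] head 165.06 t 24.7 F [-0.7  0.3 -1.9] gap 16.3 j6 0.6
```

View pics/w9.png

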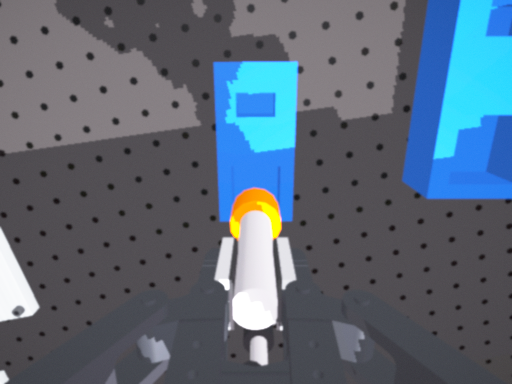

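The drift's foot, at (255,215), is above the square pocket at the lower end of the block and lined up with it across its width. Lowering to the height it was taken from.

```bash
python3 -m handwheel '[[1,0,10,0,0.05],[1,0,25,0,0.05],[1,0,40,0,0.05],[1,0,50,0,0.05],[1,0,57,0,0.05],[1,0,60,0,0.05],[1,0,60.5,0,0.05],[1,0,60.5,0,0.05]]' |egrep 'tcp|wrist'; python3 -m handwheel '[[0,0,0.2,0,0.05],[0,0,0.2,0,0.05]]'|egrep 'tcp|wrist'
```

```text
tcp_pos: [0.5585, 0.2836, 0.0699]
wrist_force: [-3.3, -0.8, 4.1]
tcp_pos: [0.5586, 0.2835, 0.0698]
wrist_force: [-2.8, -2.0, 6.8]
```

```bash
python3 -m handwheel '[[0,0,0,0,0.3],[0,0,0,0,0.6],[0,0,0,0,0.9],[0,0,0,0,1],[0,0,0,0,1],[0,0,0,0,1]]' |egrep 'gap|wrist'; python3 -m handwheel '[[0,0,-5,0,1],[0,0,-20,0,1],[0,0,-50,0,1],[0,0,-90,0,1],[0,0,-130,0,1],[0,0,-150,0,1],[0,0,-150,0,1],[0,0,-150,0,1]]'|egrep 'tcp|wrist|clock'; python3 - <<'E'
from h import *
c=imaging.read_camera("top"); s=imaging.read_camera("side"); P=cloud(c); z=P[...,2]
k=z>.06; k[:, :165]=0;k[:,207:]=0;k[:200]=0;k[260:]=0
n,l=cv2.connectedComponents(k.astype(np.uint8))
for i in range(1,n):
    m=l==i
    if m.sum()>5: q=P[m]; print(m.sum(),np.nanmax(q[:,2]),rect(q[q[:,2]>q[:,2].max()-.02][:,:2]))
cv2.imwrite("pics/final.png",np.hstack([cv2.resize(c["color"][185:265,165:325],None,fx=2.5,fy=2.5,interpolation=cv2.INTER_CUBIC),cv2.resize(s["color"][140:320,210:330],(267,400))[:200]]) if 0 else cv2.resize(s["color"][130:320,200:330],None,fx=3,fy=3,interpolation=cv2.INTER_CUBIC))
cv2.imwrite("pics/top_end.png",c["color"]); a=np.load("top0.npz")["color"]; d=cv2.absdiff(a,c["color"]).max(2)>60; d[300:]=0
n,l,st,ce=cv2.connectedComponentsWithStats(d.astype(np.uint8)); print([(x[:5].tolist()) for x in st[1:] if x[4]>12])
E
```

```text
wrist_force: [0.0, -1.1, 0.4]
finger_gap: 0.0855
clock: 27.1
tcp_pos: [0.5586, 0.2836, 0.219]
wrist_force: [-0.7, -0.3, -0.9]
606 0.5268611466539863 (array([531. , 231.9]), array([1.8, 7.6]), 52.49)
170 0.7017854741381151 (array([446.8, 188.1]), array([24.5,  5.3]), 22.3)
[[0, 0, 512, 159, 43774], [218, 83, 33, 41, 662], [150, 89, 7, 6, 36], [333, 92, 7, 6, 35], [40, 109, 131, 191, 15476], [294, 134, 39, 45, 1550], [368, 150, 32, 34, 658], [192, 172, 20, 18, 195], [184, 195, 189, 105, 7818], [169, 209, 34, 43, 870], [376, 236, 22, 22, 232], [399, 238, 8, 7, 45], [201, 240, 16, 10, 49], [201, 248, 7, 6, 18], [203, 255, 7, 7, 14], [394, 254, 11, 4, 34], [206, 263, 11, 11, 36], [372, 262, 9, 20, 63], [411, 270, 6, 7, 16], [371, 283, 7, 6, 14], [379, 284, 8, 7, 18], [367, 286, 6, 8, 20], [387, 291, 14, 9, 30], [373, 292, 7, 6, 13], [396, 292, 8, 6, 14]]
```

View pics/final.png

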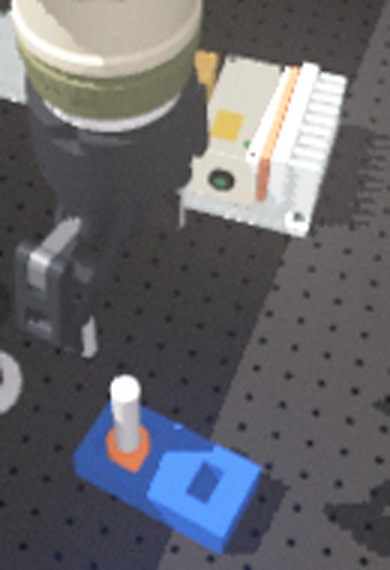

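The side view shows the drift upright in its pocket at (125,425), the key in the slot at (205,68), and the laser tight against the copper at (262,150). Handing in.

```bash
python3 -c "
from h import *
print(workorder.hand_in())"
```

```text
the job is handed in; nothing more can be done
None
```

I handed the job in at 27 s: the key is wedged in the slot, the laser is clamped with the plate home as far as laser position and push force show, and the drift is back upright in its pocket; however, the last push peaked at about 22 N, above the 20 N that may strain the housing.

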